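# Turn over an amplifier module in its test jig and lock it down

### The arm

A 6-joint arm with a two-finger parallel gripper is mounted at the origin on the work surface. World frame = base frame: x ahead of the robot, y to its left, z up, the work surface at z = 0. Lengths are in mm, angles in rad, forces in N, time in s.
With the tool pointing down it reaches from about 400 to 925 mm from the base axis. Payload 3.4 kg.
Tool frame: the origin (TCP) lies between the finger pads; the fingertips stand 14 mm ahead of it and the grasp point (between the pads) lies 5 mm behind it; z points along the fingers, y is the line along which they close (so a half turn about z gives the same grasp; the last joint's range is limited). The gripper opens to 85 mm and grips with 20 to 120 N. Pads are 22 mm wide; open, the fingers measure 114 mm over their backs; the gripper's body (76 mm by 85 mm) begins 54 mm behind the grasp point. The pads swing forward as they close: fully open they stand 13 mm farther back than shut.
Start: joints at [1.069, 0.307, 1.506, -0, 1.328, -0.073], TCP at [239.096, 522.938, 245.305] pointing down, gripper open.
Joint ranges: [-3.12, 3.12], [-1.05, 2.28], [0.14, 2.33], [-1.42, 4.57], [0.1, 2.73], [-2.68, 2.68]. Speed limits (rad/s): [2.57, 2.57, 3.14, 3.14, 3.14, 3.14].

### API

Orientations are given as a unit quaternion [w, x, y, z].
In Python, from workcell import telemetry, eyes, bot gives the robot as it stands. The module is installed in compiled form; this text tells all that it offers.
- The arm moves only by the tool move_arm, never from a script. Its argument "moves" is a list that holds one entry, the list of rows, each a list of 5 numbers: the finger opening in m, from 0 to 0.0854, then the shift along the tool's x, y, z in m, then the turn about the tool's z in degrees. A call has 1 to 20 rows; each row shifts and turns the commanded pose from where the row before left it, along the tool's axes as they then stand; what a row does not reach is not made up. A row lasts 1/8 s, in which the tool goes at most 62.5 mm and 10.7 degrees, less where a joint would pass 70% of its speed; a pose out of reach is approached as far as the arm can. A call with a gripper value outside its range is refused whole. The fingers move at their own pace and stop on an object; the grip force is fixed at half the most. Time passes only in rows, so rows that do not move let the fingers close. It gives the time, the measured TCP pose, the force, the opening and the grip force at its end, in the units of the state.
- telemetry.observe(): the state, without advancing time (a new reading comes with each control period).
- eyes.read_camera(name): name is "side" or "top" or "wrist"; returns the picture (400x640x3 uint8, red, green, blue); there is no depth.
- eyes.camera_info(name): a dict with "fx", "fy", "cx", "cy" (pixels), "extrinsics" (4x4, takes a point from camera to world coordinates); the wrist camera has in their place "mount" (4x4, takes a point from camera to tool coordinates, whose origin is the TCP and whose axes are the flange's). Camera axes: x right, y up, looking along -z (the intrinsics and any distortion apply to the point x, -y, -z); pixel columns grow to the right and rows downward; lengths in mm; the calibration is good to about 2 mm. A picture is of the moment at which its call begins: read the wrist's pose just before it. camera_info takes no time and is no camera call.
- bot.finish_job(): hands the job in; it is judged then, once.
The state is a dict: "time": time; "joints": joint angles; "dq": joint speeds; "effort": joint torques, N m; "tool_pos": TCP position; "orientation": TCP orientation; "contact_force": force on the tool from outside, world axes, zero at the start; "wrist_torque": the same for the moment, N m; "width": finger opening in mm; "grasp_force": force on a finger pad.
Only numpy, scipy, OpenCV 4.12 (cv2) and the standard library are available. Lean on these libraries where they do the work, as an engineer would, in place of code of your own. Each camera call takes 0.05 s, during which the arm holds its last target. There are 200 camera calls.

### The job

The amplifier module lies in the test jig with its silver lid down: turn it lid-up by first standing it on end so that it leans by itself, let go, against the aluminium fence, then letting it down gently on the base plate, still lengthwise towards the fence, with the silver lid up. Push it fully home into the corner, one short end against the fence and one long side against the brass stop, and only then push the red knob of the sprung hold-down bolt towards the module and across into its notch so that the bolt stays out over the module when you let go. Do not let the module fall or slap down, and leave the other things on the bench alone.

Things in the scene. Friction and masses are not known exactly. Their poses are not given: they have to be found in the camera images.
- jig: Fixed test jig on the bench: grey base plate, 8 mm thick, from x -215 to +45 mm and y -200 to +130 mm. Origin on the bench, under the foot line of the fence, level with home. x points to the fence (roughly away from the robot), y left to the brass stop, z up. A blue bolt housing stands at x -75 to -30 mm, y 41 to 98 mm, its slotted top plate 34 to 40 mm above the bench.
- fence_foot (a point): Middle of the foot of the aluminium fence's face, on the base plate's upper face (8 mm above the bench), at jig (0, -75) mm; axes as the jig's. The face runs 230 mm along y, leans back (to +x) by 12 degrees and is 62 mm high along the slope (top edge 69 mm above the bench).
- stop_face (a point): Middle of the upper edge of the brass stop's face that the module's long side must touch, at jig (-60, 30, 18) mm; axes as the jig's. The stop is a bar 114 mm long (x -120 to -6 mm), 8 mm thick (y 30 to 38 mm), top 18 mm above the bench.
- home (a point): Fixed point on the jig, at jig (-60, 0, 15) mm, axes as the jig's: where the module's centre must end up (short end on the fence's foot, long side on the stop).
- module_center (a point): Centre of the module, a flat block 120 (its x) x 60 (y) x 14 mm (z), 0.2 to 0.35 kg. z points out of the black finned back; the other face is the silver lid (screws, white label). Starts flat, lid down, x within 0.2 rad of the jig's x, 10 to 40 mm short of the fence, 70 to 110 mm right (-y) of home. Grip it across its 60 mm. Stood on end against the leaning fence it stays.
- knob_grip (a point): Middle of the upright red round knob of the hold-down bolt: 24 mm diameter, 36 mm tall, centre 72.5 mm above the bench. At rest at jig (-50, 88) mm. It carries the bolt, a flat steel bar whose nose (24.5 to 30.5 mm above the bench, clear over the 22 mm high lying module) starts over the stop and moves out over the module.
- bolt (a joint): Travel of bolt and knob towards the module (along the jig's -y), 0 to 0.036 m. A spring drives it back (3 N at 0, 9.5 N at full travel). The slot is L-shaped: the knob can go across only beyond 0.031. Let go at the end of the cross slot it springs back into the notch at about 0.024 and stays; let go elsewhere it snaps back to 0.
- bolt_knob (a joint): Travel of the knob across (along the jig's -x), 0 to 0.014 m, held by light friction. In the notch it is about 0.014.
- splitter: Bystander, loose: silver power-splitter block 60 x 45 x 20 mm with brass stubs, on the front left of the jig's base plate, nearer the robot than the hold-down bolt. Leave it alone. Origin at the centre of its underside.
- wrench: Bystander, loose: plain grey wrench, 170 mm long, lying on the bench beside the right edge of the jig. Leave it alone. Origin at the centre of its underside.
- multimeter: Bystander, loose: yellow multimeter 180 x 85 x 40 mm. Leave it alone. Origin at the centre of its underside.
- mug: Bystander, loose: white mug, 80 mm across, 90 mm tall. Leave it alone. Origin at the centre of its underside.
- screwdriver: Bystander, loose: red-handled screwdriver 190 mm long. Leave it alone. Origin at the centre of its underside.
Mind the look-alikes: they are no part of the job. Of the things that look like the part that bears module_center, the smallest one is meant.

How it is judged (in metres and radians):
On the way, in this order (a step that is already met when the one before it is completed fails the run):
1. the module stands on end, leaning on the fence by itself, touched by nothing else but the base plate (angle between module_center's own z axis and vertical between 1.1 and 2.4 rad and (angle between module_center's own z axis and vertical above 1.62 rad or angle between module_center's own z axis and vertical below 1.52 rad) and (angle between module_center's own x axis and vertical above 2.2 rad or angle between module_center's own x axis and vertical below 0.94 rad) and contact force between module and jig above 0.5 N and x of module_center in the frame of jig above -0.09 m and contact force between each of the arm, the fingers and module below 0.05 N and linear speed of module below 0.02 m/s), for 0.3 s.
2. the module lies lid up, home in the corner of fence and stop (angle between module_center's own z axis and vertical above 3.04 rad and x of module_center in the frame of home between -0.005 and 0.005 m and y of module_center in the frame of home between -0.005 and 0.005 m and z of module_center in the frame of home between -0.004 and 0.004 m and angle between the x axis of module_center and the x axis of jig, either way round below 0.06 rad), for 0.2 s.
3. the bolt is held in its notch, out over the module, the knob let go (value of joint bolt between 0.018 and 0.029 m and value of joint bolt_knob above 0.01 m and contact force between the fingers and bolt below 0.05 N), for 0.3 s.
At the end, for the whole second after the job is handed in: The module lies lid up (z axis within 6 degrees of straight down) on the base plate, its centre within 5 mm of home along the jig's x and y and within 4 mm in height, its long axis within 0.06 rad of the jig's x, at rest; the bolt is held in its notch (bolt 18 to 29 mm, knob more than 10 mm across) (all of step 2 and value of joint bolt between 0.018 and 0.029 m and value of joint bolt_knob above 0.01 m and linear speed of module below 0.01 m/s and angular speed of module below 0.1 rad/s); the robot touches nothing.
It fails at once if the module falls or slaps down (turns faster than 8 rad/s or moves faster than 0.8 m/s) (angular speed of module above 8 rad/s or linear speed of module above 0.8 m/s).
It fails at once if another loose thing on the bench is pushed more than 30 mm from its place (distance of any of splitter, wrench, multimeter, mug, screwdriver from where it was at the start of the episode above 0.03 m).
It also fails if it takes over 72 s, if anything falls off the work surface, if the arm or the gripper's body presses on something with over 40 N, if the wrist force passes 120 N, or if a joint passes its speed limit or range.

## Working session

There is one attempt and no reset: what is moved stays moved. The work goes in short steps, Python scripts to look and compute and a tool call to move; the robot and the scene stay as the last step left them, time stands still between calls to the robot, and variables do not carry over. Pictures are saved under pics/ and viewed, at most 10 in all, crops included, and the job is handed in when it is done.

Besides the shell and the picture viewer there is one more tool, called after "Call:" by a JSON object that holds its "api" and its "payload". move_arm: Moves the arm, as the interface text tells. Its arguments: {"type":"object","properties":{"moves":{"type":"array","items":{"type":"array","items":{"type":"array","items":{"type":"number"}}}}},"required":["moves"]}

```bash
mkdir -p pics; ls; python3 - <<'E'
from workcell import telemetry, eyes, bot
import cv2,numpy as np
np.set_printoptions(precision=4,suppress=True)
s=telemetry.observe();print(s)
for n in ("top","side","wrist"):
    print(n,eyes.camera_info(n))
for n in ("top","side"):
    cv2.imwrite(f"pics/{n}0.png",cv2.cvtColor(eyes.read_camera(n),cv2.COLOR_RGB2BGR))
E
```

```text
pics
{'time': 0.0, 'joints': array([ 1.0685,  0.3076,  1.5077, -0.    ,  1.3284, -0.0735]), 'dq': array([-0.0011,  0.0002, -0.0004, -0.0005,  0.0002,  0.0001]), 'effort': array([ -0.0012, -45.7525, -25.1924,  -0.0004,   0.0135,  -0.    ]), 'tool_pos': array([238.7652, 522.3428, 244.3735]), 'orientation': array([-0.0003,  0.2128,  0.9771, -0.001 ]), 'contact_force': array([-0.0698, -1.1214,  0.7745]), 'wrist_torque': array([-0.0096,  0.0272,  0.027 ]), 'grasp_force': 0.0, 'width': 85.23362756112216}
top {'fx': 512.9529180168618, 'fy': 512.9529180168618, 'cx': 317.6270903906385, 'cy': 197.85676866807043, 'extrinsics': array([[   0.0798,    0.9764,   -0.2004,  148.7828],
       [  -0.9968,    0.0791,   -0.0115,  -29.152 ],
       [   0.0046,    0.2007,    0.9796, 1648.1247],
       [   0.    ,    0.    ,    0.    ,    1.    ]])}
side {'fx': 391.16319044614335, 'fy': 391.16319044614335, 'cx': 326.7241726724587, 'cy': 203.13658828367227, 'extrinsics': array([[   0.9996,    0.0216,   -0.0163,  426.2579],
       [  -0.027 ,    0.7415,   -0.6704, -975.3358],
       [  -0.0024,    0.6706,    0.7418, 1129.6312],
       [   0.    ,    0.    ,    0.    ,    1.    ]])}
wrist {'fx': 346.88978931024224, 'fy': 346.88978931024224, 'cx': 323.25786460709344, 'cy': 195.9405549338364, 'mount': array([[   0.0005,    0.9515,    0.3075,   79.5076],
       [   1.    ,   -0.0003,   -0.0009,    0.8696],
       [  -0.0008,    0.3075,   -0.9515, -127.9241],
       [   0.    ,    0.    ,    0.    ,    1.    ]])}
```

View pics/top0.png

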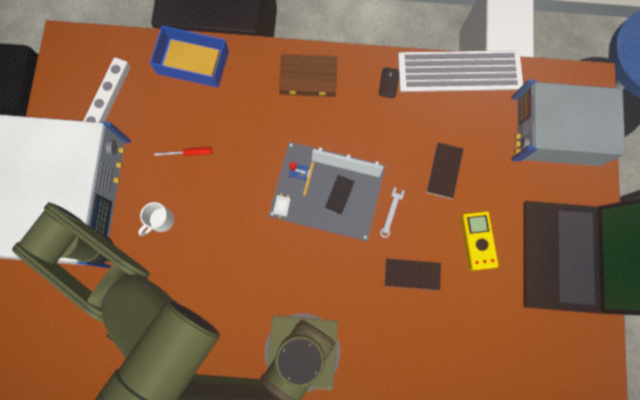

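View pics/side0.png

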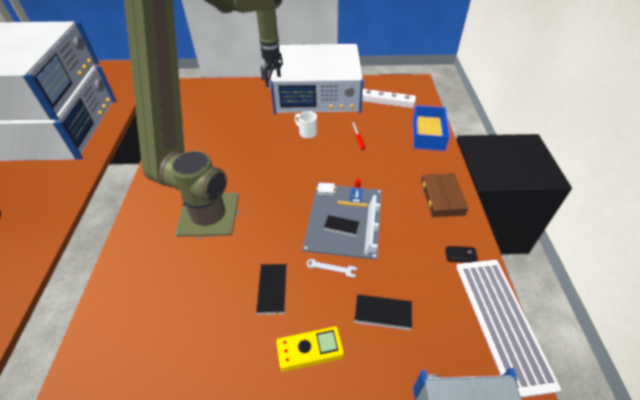

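Top view: three dark blocks, at (340,194) on the jig plate, (445,170) and (413,274) on the bench. The jig one is the smallest and lies on the base plate, so it fits. I'll confirm it in an enlarged crop.

```bash
cat > h.py <<'E'
from workcell import telemetry, eyes, bot
import cv2,numpy as np
from scipy.spatial.transform import Rotation as R
np.set_printoptions(precision=3,suppress=True)
def st(): return telemetry.observe()
def Rt(s): 
    q=s['orientation']; return R.from_quat([q[1],q[2],q[3],q[0]])
def ext(n):
    i=eyes.camera_info(n)
    if n!='wrist': return i,i['extrinsics']
    s=st(); T=np.eye(4);T[:3,:3]=Rt(s).as_matrix();T[:3,3]=s['tool_pos']
    return i,T@i['mount']
def ray(n,u,v,z,IE=None):
    i,E=IE or ext(n); d=np.array([(u-i['cx'])/i['fx'],-(v-i['cy'])/i['fy'],-1.]); d=E[:3,:3]@d
    return E[:3,3]+d*(z-E[2,3])/d[2]
def proj(n,P,IE=None):
    i,E=IE or ext(n); c=E[:3,:3].T@(np.asarray(P,float)-E[:3,3]); return np.array([i['cx']-i['fx']*c[0]/c[2], i['cy']+i['fy']*c[1]/c[2]])
def snap(n,f,crop=None,k=1):
    im=cv2.cvtColor(eyes.read_camera(n),cv2.COLOR_RGB2BGR); cv2.imwrite(f'pics/raw_{f}.png',im)
    if crop: a,b,c,d=crop; im=im[b:d,a:c]
    cv2.imwrite(f'pics/{f}.png',cv2.resize(im,None,fx=k,fy=k,interpolation=cv2.INTER_CUBIC))
E
python3 - <<'E'
from h import *
snap('top','t1',(260,130,400,250),5)
for p in [(291,144),(383,163),(366,238),(272,215)]: print(p,ray('top',*p,8))
print(ray('top',340,194,22))
E
```

```text
(291, 144) [659.939  93.252   8.   ]
(383, 163) [ 619.32  -216.292    8.   ]
(366, 238) [ 365.65  -175.356    8.   ]
(272, 215) [415.899 132.949   8.   ]
[500.079 -81.325  22.   ]
```

View pics/t1.png

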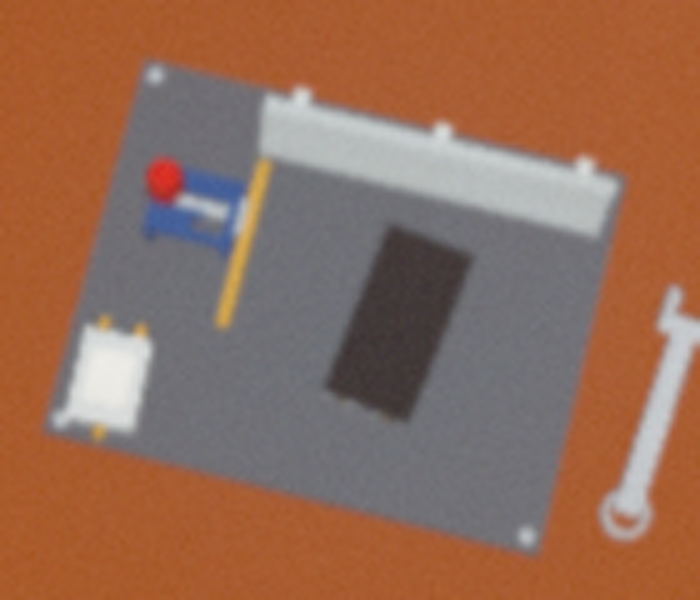

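The crop confirms it: plate corners at crop (147,60), (625,178), (537,553) and (47,433). The black finned block has corners at (393,225), (472,255), (408,420) and (327,388). The two other dark blocks are larger and off the jig. Next I'll fit the poses.

```bash
python3 - <<'E'
from h import *
IE=ext('top')
f=lambda p,z: ray('top',260+(p[0]+.5)/5-.5,130+(p[1]+.5)/5-.5,z,IE)
C=np.array([f(p,8) for p in [(147,60),(625,178),(537,553),(47,433)]])[:,:2]
J=np.array([(45,130),(45,-200),(-215,-200),(-215,130)])
a=C-C.mean(0);b=J-J.mean(0)
r,_=R.align_vectors(np.c_[a,[0]*4],np.c_[b,[0]*4]);y=r.as_euler('xyz')[2]
Rj=r.as_matrix()[:2,:2]; o=C.mean(0)-Rj@J.mean(0)
print('jig',o,y,'res',C-(J@Rj.T+o))
tj=lambda P:Rj.T@(P[:2]-o)
M=np.array([tj(f(p,22)) for p in [(393,225),(472,255),(408,420),(327,388)]]);print(M,M.mean(0))
d=(M[0]+M[1]-M[2]-M[3])/2;print('len',np.linalg.norm(d),'wid',np.linalg.norm((M[0]+M[3]-M[1]-M[2])/2),'yaw',np.arctan2(d[1],d[0]))
print('stop',tj(f((265,160),18)),tj(f((222,328),18)),'knob',tj(f((165,180),90.5)))
E
```

```text
jig [602.092 -18.987] -0.1653651131519199 res [[-0.157 -1.174]
 [-1.333  1.685]
 [ 1.721  1.876]
 [-0.23  -2.387]]
[[ -28.798  -57.392]
 [ -35.819 -112.083]
 [-152.079  -97.128]
 [-144.453  -41.562]] [-90.287 -77.041]
len 116.9745262587433 wid 55.61263532070641 yaw -0.13197104463909656
stop [-5.479 34.769] [-121.861   34.192] knob [-52.984  87.162]
```

```bash
cat >> h.py <<'E'
O=np.array([602.09,-18.99]);YJ=-0.1654
def j2w(x,y,o=O,yj=YJ): c,s=np.cos(yj),np.sin(yj); return np.array([o[0]+c*x-s*y,o[1]+s*x+c*y])
def w2j(P,o=O,yj=YJ): c,s=np.cos(yj),np.sin(yj); d=np.asarray(P)[:2]-o; return np.array([c*d[0]+s*d[1],-s*d[0]+c*d[1]])
def plan(x,y,z,yaw=None):
    "tool-frame shift to jig (x,y), bench height z; yaw = wanted jig yaw of -tool x"
    s=st();r=Rt(s);w=np.r_[j2w(x,y),z]
    X=r.as_matrix()[:,0];cur=np.arctan2(-X[1],-X[0])-YJ
    cur=(cur+np.pi)%(2*np.pi)-np.pi
    print('t',round(s['time'],2),'jig',w2j(s['tool_pos']),s['tool_pos'][2],'yaw',round(cur,4),'shift mm',r.inv().apply(w-s['tool_pos']),'turn deg',None if yaw is None else round(np.degrees(cur-yaw),2),'F',s['contact_force'],'T',s['wrist_torque'],'w',s['width'],'g',s['grasp_force'])
E
python3 - <<'E'
from h import *
plan(-132.6,-71.3,220,-0.132)
E
```

```text
t 0.15 jig [-447.424  474.265] 244.57755492165674 yaw -0.2634 shift mm [-446.02  -444.733   25.26 ] turn deg -7.53 F [ 0.892  0.543 -0.902] T [-0.064 -0.018  0.057] w 85.40938621878648 g 0.0
```

Call:
{"api": "move_arm", "payload": {"moves": [[[0.085,-0.031,-0.031,0.0018,0],[0.085,-0.031,-0.031,0.0018,0],[0.085,-0.031,-0.031,0.0018,0],[0.085,-0.031,-0.031,0.0018,0],[0.085,-0.031,-0.031,0.0018,0],[0.085,-0.031,-0.031,0.0018,0],[0.085,-0.031,-0.031,0.0018,0],[0.085,-0.031,-0.031,0.0018,0],[0.085,-0.031,-0.031,0.0018,0],[0.085,-0.031,-0.031,0.0018,0],[0.085,-0.031,-0.031,0.0018,0],[0.085,-0.031,-0.031,0.0018,0],[0.085,-0.031,-0.031,0.0018,0],[0.085,-0.031,-0.031,0.0018,0],[0.085,-0.01,-0.01,0,-3.5],[0.085,0,0,0,-4],[0.085,0,0,0,0]]]}}

```text
time: 2.28
tool_pos: [458.0, -65.7, 219.8]
orientation: [-0.0, 0.149, 0.989, 0.0]
contact_force: [1.0, 0.7, 0.7]
width: 85.2
grasp_force: 0.0
```

```bash
python3 - <<'E'
from h import *
plan(-132.6,-71.3,220,-0.132)
snap('wrist','w1')
IE=ext('wrist')
for n,P in dict(footL=(0,40,8),footR=(0,-190,8),stopfar=(-6,30,18),stopnear=(-120,30,18)).items(): print(n,proj('wrist',np.r_[j2w(*P[:2]),P[2]],IE))
c,s=np.cos(-.132),np.sin(-.132)
for x,y in [(60,30),(60,-30),(-60,-30),(-60,30)]: print('mod',proj('wrist',np.r_[j2w(-90.3+c*x-s*y,-77+s*x+c*y),22],IE))
E
```

```text
t 2.27 jig [-134.397  -69.808] 219.7849239418423 yaw -0.134 shift mm [-1.98  -1.239 -0.217] turn deg -0.11 F [0.984 0.697 0.748] T [ 0.025  0.019 -0.047] w 85.2315569341357 g 0.0
footL [436.312 271.819]
footR [232.724 295.789]
stopfar [429.683 272.817]
stopnear [425.035 170.555]
mod [349.155 266.997]
mod [292.382 267.1  ]
mod [288.735 154.91 ]
mod [351.85  154.802]
```

View pics/w1.png

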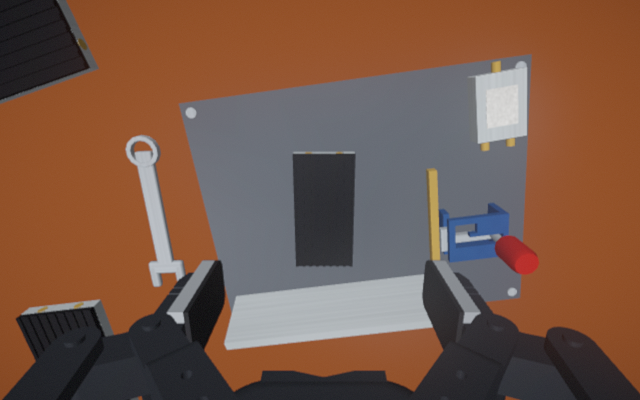

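The wrist view shows the module at (293,153)–(354,266). That is about 3 px to the jig's +y of my prediction (~3 mm), so the model is good. The stop is at (432,170–258) and the knob at (516,254). I'll descend onto the near end.

Call:
{"api": "move_arm", "payload": {"moves": [[[0.075,-0.0005,0.0015,0.03,0],[0.075,0,0,0.05,0],[0.075,0,0,0.05,0],[0.072,0,0,0.04,0],[0.072,0,0,0.02,0],[0.072,0,0,0.004,0],[0.072,0,0,0.002,0],[0.072,0,0,0,0]]]}}

```text
time: 3.32
tool_pos: [460.0, -64.3, 24.9]
orientation: [0.001, 0.148, 0.989, -0.0]
contact_force: [0.4, -1.4, -0.3]
width: 72.1
grasp_force: 0.0
```

```bash
python3 - <<'E'
from h import *
plan(-133.6,-68.3,20,-0.132)
E
```

```text
t 3.33 jig [-132.681  -68.037] 24.944943708276597 yaw -0.1325 shift mm [ 0.886 -0.383  4.943] turn deg -0.03 F [ 0.42  -1.421 -0.255] T [ 0.009 -0.009  0.017] w 72.06346810476136 g 0.0
```

Call:
{"api": "move_arm", "payload": {"moves": [[[0.066,0.001,0,0.002,0],[0.066,0,0,0.002,0],[0.066,0,0,0.0015,0],[0.064,0,0,0.0015,0],[0.063,0,0,0,0]]]}}

```text
time: 3.95
tool_pos: [458.2, -63.9, 17.0]
orientation: [-0.0, 0.148, 0.989, -0.0]
contact_force: [1.1, -0.3, -0.4]
width: 63.1
grasp_force: 0.2
```

```bash
python3 - <<'E'
from h import *
plan(-133.6,-68.3,20,-0.132)
E
```

```text
t 3.95 jig [-134.551  -68.038] 16.955829424829165 yaw -0.1325 shift mm [-0.977 -0.134 -3.044] turn deg -0.03 F [ 1.135 -0.322 -0.391] T [-0.016 -0.009 -0.011] w 63.14259223151779 g 0.1667702291160822
```

Call:
{"api": "move_arm", "payload": {"moves": [[[0.061,0,0,-0.001,0],[0.06,0,0,0,0],[0.0595,0,0,0,0],[0.0595,0,0,0,0]]]}}

```text
time: 4.45
tool_pos: [458.1, -64.0, 18.3]
orientation: [-0.0, 0.148, 0.989, -0.0]
contact_force: [-2.5, -1.2, 3.9]
width: 59.9
grasp_force: 13.6
```

```bash
python3 - <<'E'
from h import *
plan(-133.6,-68.3,20,-0.132)
E
```

```text
t 4.45 jig [-134.662  -68.113] 18.27398855274723 yaw -0.1326 shift mm [-1.077 -0.045 -1.726] turn deg -0.03 F [-2.523 -1.17   3.901] T [-0.347  0.299 -0.173] w 59.936668929797506 g 13.555896431207657
```

Call:
{"api": "move_arm", "payload": {"moves": [[[0.0595,-0.001,0,-0.006,0],[0.0595,-0.001,0,-0.006,0],[0.0595,-0.001,0,-0.006,0],[0.0595,-0.002,0,-0.006,0],[0.0595,-0.002,0,-0.006,0],[0.0595,-0.002,0,-0.005,0],[0.0595,0,0,0,0]]]}}

```text
time: 5.32
tool_pos: [467.5, -66.7, 53.6]
orientation: [0.001, 0.148, 0.989, -0.0]
contact_force: [0.7, 0.1, -1.4]
width: 59.2
grasp_force: 12.2
```

```bash
python3 - <<'E'
from h import *
plan(-133.6,-68.3,20,-0.132)
snap('side','s2',(290,170,400,270),5)
a=eyes.read_camera('wrist'); cv2.imwrite('pics/w2.png',cv2.cvtColor(a,cv2.COLOR_RGB2BGR))
s=cv2.imread('pics/s2.png'); cv2.imwrite('pics/c2.png',np.hstack([cv2.resize(cv2.imread('pics/w2.png')[:,160:480],(400,500)),cv2.resize(s,(400,364)) if 0 else cv2.resize(s[:, :],(400,500))]))
plan(-133.6,-68.3,20,-0.132)
E
```

```text
t 5.33 jig [-124.902  -69.207] 53.57791106910314 yaw -0.1325 shift mm [ 8.786 -0.254 33.566] turn deg -0.03 F [ 0.697  0.086 -1.419] T [ 0.037  0.086 -0.033] w 59.22184934367122 g 12.151168137788773
t 5.42 jig [-125.641  -69.159] 53.10759561828208 yaw -0.1325 shift mm [ 7.999 -0.2   33.108] turn deg -0.03 F [-0.134 -0.16  -2.043] T [ 0.032  0.1   -0.025] w 59.89283242774727 g 12.151514142751694
```

View pics/c2.png

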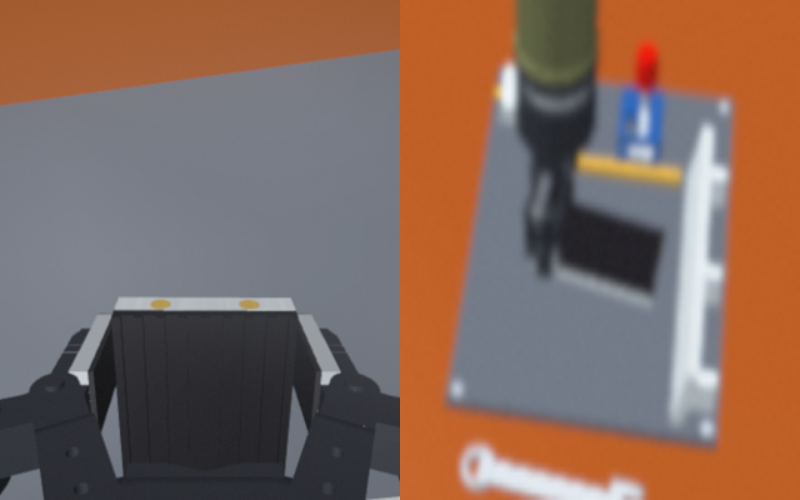

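The module is pivoting in the pads: its near end is raised and its far edge is on the plate. I'll continue along the arc.

Call:
{"api": "move_arm", "payload": {"moves": [[[0.0595,-0.003,0,-0.005,0],[0.0595,-0.003,0,-0.005,0],[0.0595,-0.003,0,-0.005,0],[0.0595,-0.004,0,-0.005,0],[0.0595,-0.004,0,-0.005,0],[0.0595,-0.004,0,-0.004,0],[0.0595,-0.0045,0,-0.004,0],[0.0595,-0.0045,0,-0.004,0],[0.0595,-0.005,0,-0.004,0],[0.0595,-0.005,0,-0.003,0],[0.0595,-0.005,0,-0.003,0],[0.0595,-0.005,0,-0.003,0],[0.0595,0,0,0,0]]]}}

```text
time: 7.05
tool_pos: [515.5, -81.5, 103.4]
orientation: [0.001, 0.148, 0.989, -0.0]
contact_force: [-0.2, -0.7, -1.3]
width: 59.9
grasp_force: 12.1
```

```bash
python3 - <<'E'
from h import *
plan(-133.6,-68.3,20,-0.132)
snap('side','s3',(290,170,400,270),5)
a=eyes.read_camera('wrist'); cv2.imwrite('pics/w3.png',cv2.cvtColor(a,cv2.COLOR_RGB2BGR))
s=cv2.imread('pics/s3.png'); cv2.imwrite('pics/c3.png',np.hstack([cv2.resize(cv2.imread('pics/w3.png')[:,160:480],(400,500)),cv2.resize(s,(400,500))]))
plan(-133.6,-68.3,20,-0.132)
E
```

```text
t 7.05 jig [-75.167 -75.878] 103.38327673593636 yaw -0.1326 shift mm [59.012 -0.217 83.32 ] turn deg -0.03 F [-0.241 -0.667 -1.329] T [ 0.04   0.138 -0.022] w 59.910330659130366 g 12.141658812761307
t 7.15 jig [-76.219 -75.736] 102.99783469929896 yaw -0.1325 shift mm [57.817 -0.208 83.028] turn deg -0.03 F [ 0.441 -1.009 -2.013] T [0.005 0.161 0.009] w 59.555583134252 g 12.141173779964447
```

View pics/c3.png

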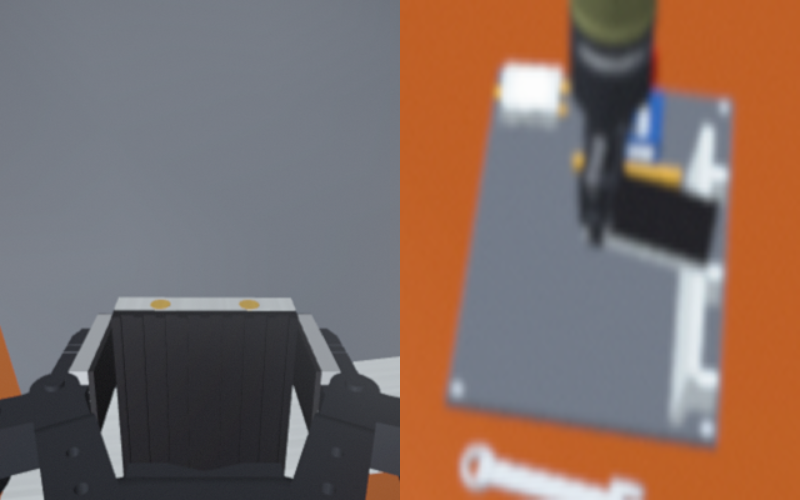

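The wrist view is unchanged, with the strip at the same rows, and the torque is about 0.15 N·m. So the module was lifted rigidly rather than pivoted. I'll set it back down squared to the jig, then loosen the grip so it pivots.

Call:
{"api": "move_arm", "payload": {"moves": [[[0.0595,0.015,0,0,-3.8],[0.0595,0.02,0,0,-3.8],[0.0595,0.02,0,0.01,0],[0.0595,0.018,0,0.02,0],[0.0595,0,0,0.025,0],[0.0595,0,0,0.015,0],[0.0595,0,0,0.008,0],[0.0595,0,0,0.004,0],[0.0595,0,0,0,0]]]}}

```text
time: 8.28
tool_pos: [443.3, -65.9, 21.2]
orientation: [-0.0, 0.083, 0.997, 0.0]
contact_force: [-0.6, 0.0, -0.6]
width: 59.5
grasp_force: 12.3
```

```bash
python3 - <<'E'
from h import *
plan(-150,-75,18.5,0)
E
```

```text
t 8.28 jig [-148.867  -72.455] 21.23685953459722 yaw 0.0002 shift mm [ 1.133 -2.545  2.737] turn deg 0.01 F [-0.609  0.036 -0.623] T [-0.01   0.064 -0.007] w 59.50057070985353 g 12.258340269327164
```

Call:
{"api": "move_arm", "payload": {"moves": [[[0.0595,0,0,0.002,0],[0.0598,0,0,0,0],[0.0598,0,0,0,0],[0.0598,-0.001,0,-0.004,0],[0.0598,-0.001,0,-0.004,0],[0.0598,-0.001,0,-0.004,0],[0.0598,-0.001,0,-0.004,0],[0.0598,0,0,0,0]]]}}

```text
time: 9.28
tool_pos: [447.9, -66.7, 35.5]
orientation: [0.001, 0.082, 0.997, -0.0]
contact_force: [-0.1, -0.1, -1.7]
width: 59.7
grasp_force: 7.0
```

```bash
cat >> h.py <<'E'
def strip(f=None):
    "rows of grey level along the module's middle column in the wrist view"
    im=eyes.read_camera('wrist'); 
    if f: cv2.imwrite(f'pics/{f}.png',cv2.cvtColor(im,cv2.COLOR_RGB2BGR))
    g=im[:,322-8:322+8].mean((1,2)); d=np.diff(g); print('edges',[(i,int(g[i-2]),int(g[i+3])) for i in range(3,395) if abs(d[i])>10])
E
python3 - <<'E'
from h import *
plan(-150,-75,18.5,0); strip('w4')
g=cv2.imread('pics/w2.png')[:,314:330].mean((1,2)); d=np.diff(g); print([(i,int(g[i-2]),int(g[i+3])) for i in range(3,395) if abs(d[i])>10])
E
```

```text
t 9.28 jig [-144.257  -72.474] 35.544171030363444 yaw 0.0002 shift mm [ 5.765 -2.523 17.037] turn deg 0.01 F [-0.088 -0.069 -1.744] T [ 0.043 -0.057 -0.074] w 59.698132405520006 g 6.976272985339165
edges [(235, 130, 196), (236, 130, 196), (237, 131, 196), (248, 196, 51), (249, 197, 54), (250, 197, 54)]
[(236, 128, 183), (237, 128, 183), (238, 127, 183), (246, 183, 56), (247, 183, 46), (248, 183, 48), (249, 170, 50)]
```

Call:
{"api": "move_arm", "payload": {"moves": [[[0.06,0,0,0,0],[0.06,-0.001,0,-0.004,0],[0.06,-0.0015,0,-0.004,0],[0.06,-0.0015,0,-0.004,0],[0.06,-0.002,0,-0.004,0],[0.06,-0.002,0,-0.004,0],[0.06,-0.002,0,-0.004,0],[0.06,-0.0025,0,-0.004,0],[0.06,-0.0025,0,-0.004,0],[0.06,0,0,0,0]]]}}

```text
time: 10.58
tool_pos: [462.7, -69.2, 67.5]
orientation: [0.001, 0.083, 0.997, -0.0]
contact_force: [-0.7, 0.5, -0.3]
width: 59.9
grasp_force: 0.0
```

```bash
python3 - <<'E'
from h import *
plan(-150,-75,18.5,0); strip('w5')
E
```

```text
t 10.57 jig [-129.177  -72.497] 67.45842325862306 yaw 0.0002 shift mm [20.876 -2.496 48.936] turn deg 0.01 F [-0.747  0.454 -0.297] T [-0.025  0.027 -0.012] w 59.93768598632791 g 0.0
edges [(71, 113, 132), (169, 131, 189), (170, 131, 189), (171, 132, 163), (173, 178, 56), (174, 189, 56), (175, 189, 59), (360, 43, 119), (361, 42, 125), (362, 47, 126), (374, 125, 55), (375, 125, 50), (376, 124, 51)]
```

The module slipped out: grip force is 0 and the strip is now at row 174. I'll measure where it lies.

```bash
python3 - <<'E'
from h import *
im=cv2.imread('pics/w5.png')
IE=ext('wrist')
print('near top edge mid jig',w2j(ray('wrist',322,174,22,IE)),'far', w2j(ray('wrist',322,361,22,IE)))
for v in (190,220,250): 
    g=im[v].mean(1); d=np.diff(g); e=[i for i in range(180,460) if abs(d[i])>12]; print(v,e)
cv2.imwrite('pics/w5v.png',im)
E
```

```text
near top edge mid jig [-164.679  -71.965] far [-45.203 -72.015]
190 [265, 266, 379, 380, 381]
220 [267, 268, 377, 378, 379]
250 [269, 376, 377]
```

View pics/w5v.png

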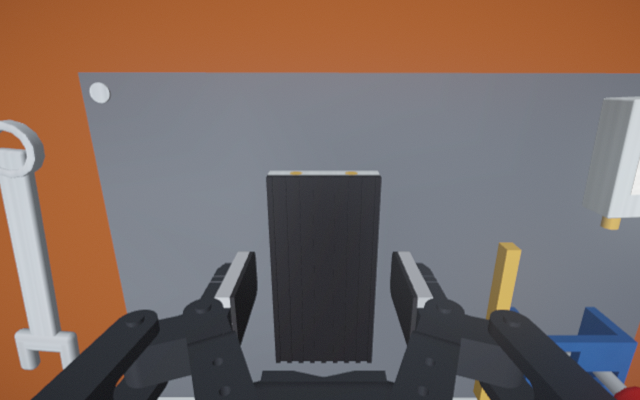

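View: the module is flat and square at (267–380, 174–361), spanning jig x −165 to −45 at y −72. I'll regrip near its end, carry it to the fence foot and use the fence to force the pivoting.

Call:
{"api": "move_arm", "payload": {"moves": [[[0.068,0.01,0,0,0],[0.068,0.011,0,0,0],[0.068,0,0,0.02,0],[0.066,0,0,0.02,0],[0.065,0,0,0.007,0],[0.062,0,0,0.002,0],[0.0605,0,0,0,0],[0.0595,0,0,0,0],[0.0595,0,0,0,0],[0.0595,0,0,0,0]]]}}

```text
time: 11.88
tool_pos: [441.5, -65.7, 18.5]
orientation: [0.0, 0.083, 0.997, -0.0]
contact_force: [-1.6, -1.0, 4.5]
width: 59.9
grasp_force: 12.6
```

```bash
python3 - <<'E'
from h import *
plan(-106,-72,19,0)
E
```

```text
t 11.88 jig [-150.678  -72.512] 18.50351285414294 yaw 0.0002 shift mm [-44.679   0.505  -0.471] turn deg 0.01 F [-1.558 -1.022  4.462] T [-0.041  0.167 -0.036] w 59.85615995493494 g 12.558597922325134
```

Call:
{"api": "move_arm", "payload": {"moves": [[[0.0595,0,0,-0.0015,0],[0.0595,-0.012,0,0,0],[0.0595,-0.014,0,0,0],[0.0595,-0.012,0,0,0],[0.0595,-0.004,0,0.001,0],[0.0595,-0.002,0,0.0005,0],[0.0595,-0.001,0,0,0],[0.0595,-0.001,0,0,0],[0.0595,0,0,0,0]]]}}

```text
time: 13.0
tool_pos: [484.6, -72.9, 18.5]
orientation: [-0.002, 0.082, 0.997, 0.0]
contact_force: [-3.9, 0.5, 7.9]
width: 59.6
grasp_force: 13.2
```

```bash
python3 - <<'E'
from h import *
plan(-106,-72,19,0);strip()
E
```

```text
t 13.0 jig [-107.021  -72.556] 18.506977915739864 yaw 0.0003 shift mm [-1.019  0.556 -0.497] turn deg 0.02 F [-3.865  0.54   7.89 ] T [-0.074  0.701 -0.001] w 59.625550305504504 g 13.187478929758072
edges [(243, 127, 181), (244, 126, 181), (253, 181, 43), (254, 182, 45), (255, 182, 48)]
```

Call:
{"api": "move_arm", "payload": {"moves": [[[0.0598,0,0,0,0],[0.0598,0,0,-0.003,0],[0.0598,0,0,-0.004,0],[0.0598,-0.0005,0,-0.004,0],[0.0598,-0.001,0,-0.004,0],[0.0598,-0.001,0,-0.003,0],[0.0598,0,0,0,0]]]}}

```text
time: 13.92
tool_pos: [488.8, -73.5, 36.3]
orientation: [-0.0, 0.083, 0.997, 0.0]
contact_force: [-4.1, 0.3, 0.4]
width: 59.6
grasp_force: 6.9
```

```bash
python3 - <<'E'
from h import *
plan(-106,-72,19,0);strip()
E
```

```text
t 13.93 jig [-102.825  -72.385] 36.251882949142384 yaw 0.0002 shift mm [ 3.16   0.385 17.255] turn deg 0.01 F [-4.106  0.289  0.416] T [ 0.155  0.721 -0.043] w 59.59242807904908 g 6.895362138748169
edges [(239, 127, 194), (240, 126, 194), (241, 126, 194), (252, 194, 48), (253, 195, 48), (254, 195, 49)]
```

Call:
{"api": "move_arm", "payload": {"moves": [[[0.0598,-0.001,0,-0.004,0],[0.0598,-0.001,0,-0.0045,0],[0.0598,-0.001,0,-0.0045,0],[0.0598,-0.001,0,-0.0045,0],[0.0598,-0.0015,0,-0.004,0],[0.0598,-0.0015,0,-0.004,0],[0.0598,-0.0015,0,-0.004,0],[0.0598,-0.002,0,-0.004,0],[0.0598,0,0,0,0]]]}}

```text
time: 15.1
tool_pos: [500.4, -75.5, 70.1]
orientation: [0.001, 0.083, 0.997, -0.0]
contact_force: [0.5, -0.1, -1.5]
width: 59.9
grasp_force: 6.6
```

```bash
python3 - <<'E'
from h import *
plan(-106,-72,19,0);strip('w6')
E
```

```text
t 15.1 jig [-90.983 -72.502] 70.0551550425525 yaw 0.0001 shift mm [15.099  0.508 51.031] turn deg 0.01 F [ 0.544 -0.113 -1.522] T [-0.035 -0.031 -0.008] w 59.90445412002933 g 6.605513468384743
edges [(237, 128, 211), (238, 127, 210), (255, 211, 58), (256, 211, 58), (257, 212, 58), (362, 32, 141), (363, 31, 167), (364, 29, 187), (365, 43, 194), (366, 102, 192), (374, 194, 61), (375, 194, 46), (376, 192, 47), (377, 175, 47)]
```

The end face strip has grown to 18.5 px, which is about 25° of tilt, so it is pivoting now. Continuing.

Call:
{"api": "move_arm", "payload": {"moves": [[[0.0598,-0.003,0,-0.003,0],[0.0598,-0.003,0,-0.004,0],[0.0598,-0.003,0,-0.004,0],[0.0598,-0.003,0,-0.004,0],[0.0598,-0.004,0,-0.004,0],[0.0598,-0.004,0,-0.004,0],[0.0598,-0.004,0,-0.003,0],[0.0598,0,0,0,0]]]}}

```text
time: 16.15
tool_pos: [522.8, -79.1, 96.1]
orientation: [-0.001, 0.083, 0.997, 0.0]
contact_force: [-5.5, 0.1, 4.5]
width: 59.9
grasp_force: 6.9
```

```bash
python3 - <<'E'
from h import *
plan(-106,-72,19,0);strip('w7')
E
```

```text
t 16.15 jig [-68.26  -72.386] 96.13526679670731 yaw 0.0002 shift mm [37.652  0.388 77.178] turn deg 0.01 F [-5.464  0.117  4.502] T [ 0.136  0.888 -0.028] w 59.895654277889754 g 6.879838854074478
edges [(236, 122, 209), (237, 120, 208), (258, 209, 80), (259, 209, 83), (260, 202, 82), (308, 44, 146), (309, 45, 169), (310, 42, 183), (311, 57, 186), (312, 120, 186), (374, 187, 58), (375, 187, 44), (376, 185, 45), (377, 168, 45)]
```

Call:
{"api": "move_arm", "payload": {"moves": [[[0.0598,-0.0045,0,-0.0035,0],[0.0598,-0.0045,0,-0.003,0],[0.0598,-0.005,0,-0.003,0],[0.0598,-0.005,0,-0.0025,0],[0.0598,-0.005,0,-0.002,0],[0.0598,-0.005,0,-0.002,0],[0.0598,0,0,0,0]]]}}

```text
time: 17.08
tool_pos: [552.7, -84.2, 111.8]
orientation: [0.001, 0.082, 0.997, -0.0]
contact_force: [0.1, -0.6, -1.2]
width: 59.7
grasp_force: 6.3
```

```bash
python3 - <<'E'
from h import *
plan(-106,-72,19,0);strip('w8')
E
```

```text
t 17.07 jig [-37.93  -72.472] 111.821455323503 yaw 0.0002 shift mm [68.185  0.493 92.736] turn deg 0.01 F [ 0.114 -0.571 -1.197] T [-0.009  0.034  0.014] w 59.66282581139 g 6.316110268235207
edges [(236, 111, 149), (238, 116, 149), (239, 129, 130), (240, 137, 173), (241, 149, 194), (242, 164, 195), (243, 149, 194), (265, 195, 72), (266, 195, 70), (267, 195, 71), (275, 70, 125), (276, 69, 135), (278, 111, 173), (279, 125, 173), (280, 125, 173), (328, 182, 94), (329, 183, 90), (330, 182, 91), (375, 86, 38), (376, 85, 38)]
```

Call:
{"api": "move_arm", "payload": {"moves": [[[0.0598,-0.005,0,-0.0015,0],[0.0598,-0.005,0,-0.001,0],[0.0598,-0.005,0,-0.001,0],[0.0598,-0.005,0,-0.0005,0],[0.0598,-0.005,0,0,0],[0.0598,-0.005,0,0,0],[0.0598,-0.004,0,0,0],[0.0598,-0.004,0,0,0],[0.0598,0,0,0,0]]]}}

```text
time: 18.25
tool_pos: [590.0, -90.4, 115.6]
orientation: [0.0, 0.083, 0.997, -0.0]
contact_force: [0.2, -0.3, 4.2]
width: 59.9
grasp_force: 6.8
```

```bash
python3 - <<'E'
from h import *
plan(4,-72,116,0);strip('w9')
snap('side','s9',(310,150,410,250),5)
cv2.imwrite('pics/c9.png',np.hstack([cv2.resize(cv2.imread('pics/w9.png')[:,160:480],(400,500)),cv2.resize(cv2.imread('pics/s9.png'),(400,500))]))
E
```

```text
t 18.25 jig [ -0.177 -72.468] 115.60221882046412 yaw 0.0001 shift mm [-4.178  0.467 -0.395] turn deg 0.01 F [ 0.164 -0.298  4.182] T [ 0.029  0.059 -0.001] w 59.90177712844221 g 6.770094931125641
edges [(182, 107, 150), (183, 106, 150), (224, 163, 154), (226, 165, 152), (252, 152, 191), (253, 152, 191), (274, 191, 52), (275, 192, 55), (276, 192, 55), (283, 54, 75), (286, 70, 93), (375, 83, 36), (376, 82, 36)]
```

View pics/c9.png

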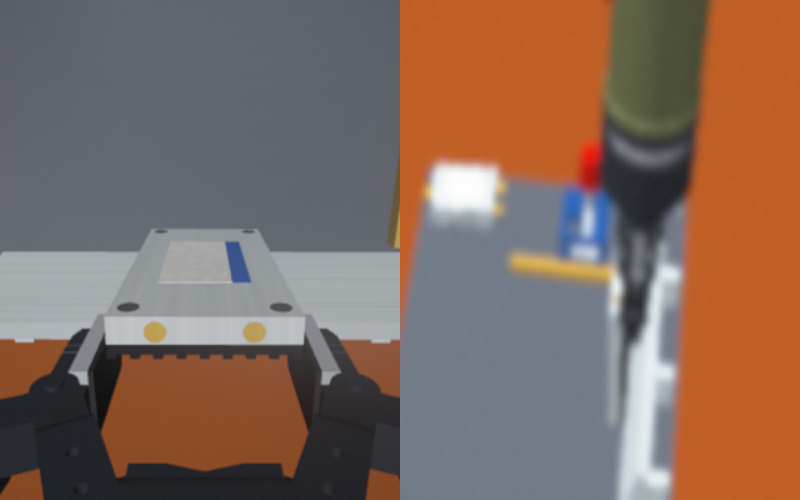

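```bash
python3 - <<'E'
from h import *
IE=ext('wrist')
for v,z in ((183,8),(183,11),(253,127),(275,127),(226,8)): print(v,z,w2j(ray('wrist',322,v,z,IE)))
E
```

```text
183 8 [-13.064 -72.112]
183 11 [-13.914 -72.104]
253 127 [-19.684 -71.796]
275 127 [-10.375 -71.801]
226 8 [ 19.725 -72.127]
```

The module stands near-vertical with the lid towards the robot: lid bottom at (322,183), lid top edge at row 253. It has slid about 10 mm in the pads instead of tipping over. I'll firm the grip a bit and push its top towards the fence.

Call:
{"api": "move_arm", "payload": {"moves": [[[0.0594,0,0,-0.001,0],[0.0594,0,0,0,0],[0.0594,-0.003,0,0,0],[0.0594,-0.004,0,0,0],[0.0594,-0.004,0,0,0],[0.0594,-0.004,0,0,0],[0.0594,-0.003,0,0.0005,0],[0.0594,0,0,0,0]]]}}

```text
time: 19.35
tool_pos: [607.5, -93.3, 116.1]
orientation: [0.0, 0.083, 0.997, 0.0]
contact_force: [-1.3, 0.6, -2.2]
width: 59.5
grasp_force: 13.6
```

```bash
cat >> h.py <<'E'
def lean(f):
    s=st();im=eyes.read_camera('wrist');cv2.imwrite(f'pics/{f}.png',cv2.cvtColor(im,cv2.COLOR_RGB2BGR))
    g=im[:,314:330].mean((1,2)); d=np.diff(g); print('edges',[(i,int(g[i-2]),int(g[i+3])) for i in range(3,395) if abs(d[i])>10])
E
python3 - <<'E'
from h import *
plan(18,-72,115,0);lean('w10')
im=cv2.imread('pics/w10.png')
for v in range(150,285,8):
    g=cv2.GaussianBlur(im,(3,3),0)[v].astype(int); d=np.abs(np.diff(g,axis=0)).sum(1); print(v,[(i,int(d[i])) for i in range(225,425) if d[i]>40 and d[i]>=d[i-1] and d[i]>d[i+1]])
E
```

```text
t 19.35 jig [ 17.534 -72.412] 116.08230095510054 yaw 0.0001 shift mm [-0.465  0.412  1.082] turn deg 0.01 F [-1.288  0.56  -2.153] T [0.072 0.168 0.005] w 59.52291102360418 g 13.56604054570198
edges [(158, 105, 158), (159, 104, 158), (220, 173, 161), (257, 160, 182), (276, 181, 58), (277, 181, 48), (278, 182, 50), (279, 168, 49), (284, 49, 71), (375, 81, 36), (376, 80, 35)]
150 []
158 []
166 [(276, 56), (369, 60)]
174 [(273, 56), (340, 63), (351, 51), (372, 61)]
182 [(341, 84), (353, 67)]
190 [(342, 83), (354, 62)]
198 [(343, 82), (356, 63)]
206 [(344, 80), (358, 66)]
214 [(345, 78), (360, 62)]
222 []
230 []
238 []
246 [(246, 73), (253, 87), (270, 93), (376, 95), (393, 81), (400, 70)]
254 [(236, 51), (410, 46)]
262 [(231, 61), (242, 58), (404, 56), (414, 57)]
270 [(228, 89), (240, 69), (243, 137), (274, 59), (292, 51), (354, 52), (372, 48), (403, 120), (405, 67), (418, 76)]
278 [(237, 93), (244, 74), (401, 73), (408, 83), (422, 73)]
```

Call:
{"api": "move_arm", "payload": {"moves": [[[0.0594,-0.004,0,0,0],[0.0594,-0.004,0,0.0005,0],[0.0594,-0.003,0,0.001,0],[0.0594,0,0,0,0]]]}}

```text
time: 19.9
tool_pos: [618.6, -95.2, 114.7]
orientation: [0.0, 0.083, 0.997, -0.0]
contact_force: [-0.5, 0.0, -0.1]
width: 59.6
grasp_force: 13.3
```

```bash
python3 - <<'E'
from h import *
plan(18,-72,115,0);lean('w11')
E
```

```text
t 19.9 jig [ 28.792 -72.481] 114.72414068332336 yaw 0.0001 shift mm [10.792  0.482 -0.284] turn deg 0.01 F [-0.453  0.021 -0.127] T [-0.002  0.227  0.008] w 59.581859723828416 g 13.348041325807571
edges [(142, 104, 162), (143, 103, 162), (144, 104, 161), (278, 173, 45), (279, 174, 47), (280, 173, 47), (285, 47, 71), (288, 62, 88), (375, 79, 34), (376, 79, 34)]
```

Call:
{"api": "move_arm", "payload": {"moves": [[[0.0598,0,0,0,0],[0.06,0,0,0,0],[0.061,0,0,0,0],[0.064,0,0,0,0],[0.068,0,0,0,0],[0.068,0,0,0,0],[0.068,0,0,0,0],[0.068,0,0,0,0],[0.068,0,0,0,0]]]}}

```text
time: 21.08
tool_pos: [618.0, -95.1, 114.6]
orientation: [-0.0, 0.083, 0.997, -0.0]
contact_force: [-0.6, -0.3, -0.1]
width: 67.9
grasp_force: 0.0
```

```bash
python3 - <<'E'
from h import *
plan(18,-72,115,0);lean('w12')
im=cv2.imread('pics/w12.png'); cv2.imwrite('pics/w12v.png',im)
E
```

```text
t 21.07 jig [ 28.175 -72.437] 114.59859953744434 yaw 0.0001 shift mm [10.175  0.438 -0.401] turn deg 0.01 F [-0.567 -0.285 -0.07 ] T [-0.072 -0.012 -0.018] w 67.90861211085098 g 0.0
edges [(142, 103, 162), (143, 103, 162), (144, 103, 162), (280, 172, 50), (281, 172, 47), (282, 172, 48), (287, 48, 70), (290, 58, 89), (375, 79, 34), (376, 79, 34)]
```

View pics/w12v.png

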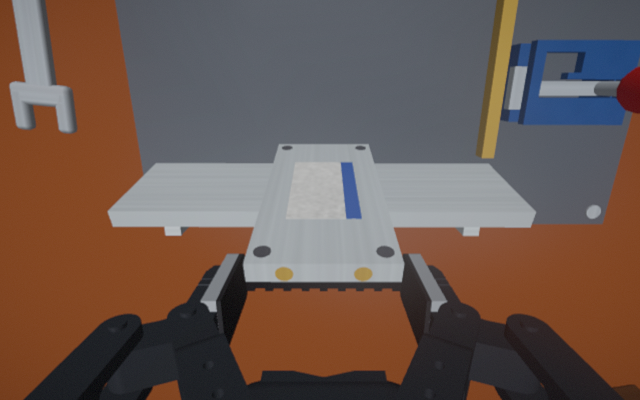

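The module leans flush on the fence (lid at 247–402 × 144–280), the pads are clear and grasp force is 0. I'll open a bit wider to hold step 1 cleanly, then re-centre and regrip at the top end.

Call:
{"api": "move_arm", "payload": {"moves": [[[0.076,0,0,0,0],[0.076,0,0,0,0],[0.076,0,0,0,0],[0.076,0,0,0,0],[0.07,0.006,0,-0.0055,0],[0.066,0.0055,0,0,0],[0.062,0,0.0005,0,0],[0.0605,0,0,0,0],[0.0595,0,0,0,0],[0.0593,0,0,0,0],[0.0593,0,0,0,0]]]}}

```text
time: 22.5
tool_pos: [606.7, -92.8, 120.3]
orientation: [-0.0, 0.083, 0.997, -0.0]
contact_force: [-1.2, -0.8, 3.2]
width: 59.8
grasp_force: 16.5
```

```bash
python3 - <<'E'
from h import *
plan(-128.4,-72,135,0);lean('w13')
E
```

```text
t 22.5 jig [ 16.677 -72.004] 120.29443226744932 yaw 0.0002 shift mm [145.077   0.026 -14.704] turn deg 0.01 F [-1.171 -0.765  3.238] T [-0.009  0.307  0.024] w 59.80951173625022 g 16.541368067264557
edges [(157, 105, 163), (158, 104, 164), (159, 104, 163), (297, 172, 46), (298, 173, 43), (299, 173, 44), (304, 44, 82), (306, 48, 88), (375, 80, 34), (376, 79, 35)]
```

Call:
{"api": "move_arm", "payload": {"moves": [[[0.0593,0.001,0,-0.006,0],[0.0593,0.003,0,-0.006,0],[0.0593,0.008,0,0,0],[0.0593,0.014,0,0,0],[0.0593,0.02,0,0,0],[0.0593,0.02,0,0,0],[0.0593,0.02,0,0,0],[0.0593,0.02,0,0,0],[0.0593,0.018,0,0,0],[0.0593,0.013,0,0,0],[0.0593,0.008,0,0,0],[0.0593,0,0,0,0]]]}}

```text
time: 24.05
tool_pos: [463.3, -68.8, 132.2]
orientation: [0.0, 0.083, 0.997, -0.0]
contact_force: [-0.5, 0.6, -2.0]
width: 59.3
grasp_force: 16.6
```

```bash
python3 - <<'E'
from h import *
plan(-128.4,-72,120.3,0);lean('w14')
E
```

```text
t 24.05 jig [-128.683  -71.96 ] 132.17384643984454 yaw 0.0001 shift mm [-0.282 -0.04  11.874] turn deg 0.0 F [-0.455  0.632 -1.956] T [-0.036 -0.065 -0.015] w 59.26566814823068 g 16.608445644378662
edges [(158, 114, 175), (159, 113, 175), (297, 185, 54), (298, 185, 51), (299, 186, 51), (304, 51, 97), (306, 56, 109), (332, 107, 172), (333, 106, 171), (334, 106, 172), (374, 171, 53), (375, 172, 39), (376, 171, 40), (377, 156, 40)]
```

Call:
{"api": "move_arm", "payload": {"moves": [[[0.0593,0,0,0.005,0],[0.0593,0,0,0.005,0],[0.0597,0,0,0.003,0],[0.0597,0,0,0,0],[0.0597,-0.004,0,0.001,0],[0.0597,-0.0055,0,0.002,0],[0.0597,-0.0055,0,0.002,0],[0.0597,-0.006,0,0.002,0],[0.0597,-0.006,0,0.0025,0],[0.0597,-0.006,0,0.0025,0],[0.0597,0,0,0,0]]]}}

```text
time: 25.48
tool_pos: [498.1, -74.7, 107.4]
orientation: [0.001, 0.082, 0.997, -0.0]
contact_force: [3.5, -0.6, 5.5]
width: 59.8
grasp_force: 11.7
```

```bash
python3 - <<'E'
from h import *
plan(-95.6,-72,109.6,0);lean('w15')
E
```

```text
t 25.48 jig [-93.431 -72.126] 107.40256840459541 yaw 0.0002 shift mm [ 2.162  0.126 -2.204] turn deg 0.01 F [ 3.508 -0.618  5.512] T [-0.221 -0.314  0.034] w 59.81141967051353 g 11.65575698018074
edges [(110, 107, 180), (111, 107, 180), (112, 107, 180), (229, 198, 184), (292, 183, 149), (293, 183, 150), (301, 150, 51), (302, 150, 47), (303, 150, 62), (305, 97, 96), (306, 51, 102), (307, 47, 102), (316, 101, 162), (317, 101, 162), (374, 164, 46), (375, 165, 35), (376, 162, 36), (377, 144, 36)]
```

Call:
{"api": "move_arm", "payload": {"moves": [[[0.0597,-0.005,0,0.003,0],[0.0597,-0.005,0,0.003,0],[0.0597,-0.005,0,0.004,0],[0.0597,-0.005,0,0.004,0],[0.0597,-0.005,0,0.0045,0],[0.0597,-0.005,0,0.0045,0],[0.0597,-0.004,0,0.005,0],[0.0597,-0.004,0,0.005,0],[0.0597,-0.004,0,0.005,0],[0.0597,0,0,0,0]]]}}

```text
time: 26.78
tool_pos: [536.6, -80.8, 68.1]
orientation: [-0.001, 0.083, 0.997, 0.0]
contact_force: [2.2, -0.4, 1.8]
width: 59.9
grasp_force: 12.0
```

```bash
python3 - <<'E'
from h import *
plan(-52.4,-72,71.6,0);lean('w16')
E
```

```text
t 26.77 jig [-54.373 -71.792] 68.13497929758958 yaw -0.0 shift mm [-1.962 -0.207 -3.471] turn deg -0.0 F [ 2.247 -0.394  1.824] T [-0.133 -0.245  0.039] w 59.90377030663384 g 11.952047646045685
edges [(41, 95, 167), (42, 95, 168), (233, 187, 174), (309, 173, 150), (310, 173, 149), (374, 148, 41), (375, 150, 30), (376, 150, 31), (377, 134, 31)]
```

Call:
{"api": "move_arm", "payload": {"moves": [[[0.0597,-0.003,0,0.005,0],[0.0597,-0.003,0,0.005,0],[0.0597,-0.003,0,0.005,0],[0.0597,-0.002,0,0.005,0],[0.0597,-0.002,0,0.005,0],[0.0597,-0.002,0,0.005,0],[0.0597,-0.001,0,0.005,0],[0.0597,-0.001,0,0.004,0],[0.0597,-0.001,0,0.004,0],[0.0597,0,0,0.003,0],[0.0597,0,0,0,0]]]}}

```text
time: 28.2
tool_pos: [556.1, -84.3, 23.1]
orientation: [0.001, 0.083, 0.997, -0.0]
contact_force: [-0.2, 0.4, -0.7]
width: 59.5
grasp_force: 11.6
```

```bash
python3 - <<'E'
from h import *
plan(-34,-72,18,0);lean('w17')
E
```

```text
t 28.2 jig [-34.584 -71.985] 23.11866864175735 yaw 0.0 shift mm [-0.577 -0.015  5.119] turn deg 0.0 F [-0.16   0.396 -0.696] T [ 0.045 -0.064 -0.072] w 59.453695854710254 g 11.580786556005478
edges [(308, 173, 92), (309, 173, 93), (326, 91, 149), (327, 90, 146), (374, 151, 41), (375, 150, 30), (376, 149, 31), (377, 133, 31)]
```

Call:
{"api": "move_arm", "payload": {"moves": [[[0.0597,0,0,0.002,0],[0.0597,0,0,0.002,0],[0.0597,0,0,0.001,0],[0.0597,0,0,0,0]]]}}

```text
time: 28.75
tool_pos: [555.4, -84.2, 18.0]
orientation: [-0.0, 0.083, 0.997, -0.0]
contact_force: [1.0, -0.1, 0.2]
width: 59.7
grasp_force: 11.6
```

```bash
python3 - <<'E'
from h import *
plan(-34,-72,17,0)
E
```

```text
t 28.75 jig [-35.283 -72.008] 18.044433705793665 yaw 0.0002 shift mm [-1.283  0.008  1.044] turn deg 0.01 F [ 1.034 -0.076  0.223] T [-0.048 -0.151 -0.012] w 59.69808439665381 g 11.64071649312973
```

Call:
{"api": "move_arm", "payload": {"moves": [[[0.0597,0,0,0.001,0],[0.0597,0,0.004,0,0],[0.0597,0,0.007,0,0],[0.0597,0,0.008,0,0],[0.0597,0,0.008,0,0],[0.0597,0,0.006,0,0],[0.0597,0,0.003,0,0],[0.0597,0,0,0,0],[0.0605,0,0,-0.001,0],[0.063,0,0,0,0],[0.067,0,0,0,0],[0.068,0,0,-0.01,0],[0.068,0.02,0,-0.03,0],[0.068,0.03,0,-0.04,0],[0.05,0.03,0,-0.04,0],[0.02,0.03,0,-0.03,0],[0,0,0,0,0]]]}}

```text
time: 30.88
tool_pos: [452.0, -30.3, 170.8]
orientation: [0.002, 0.083, 0.997, -0.0]
contact_force: [0.8, 0.2, 0.3]
width: 14.4
grasp_force: 0.0
```

```bash
python3 - <<'E'
from h import *
plan(-90,-90,60,0);snap('wrist','w18')
E
```

```text
t 30.88 jig [-146.147  -35.902] 170.76463402496483 yaw 0.0002 shift mm [-55.673 -54.118 110.994] turn deg 0.01 F [0.806 0.15  0.328] T [-0.03  -0.024 -0.054] w 14.368285411861072 g 0.0
```

View pics/w18.png

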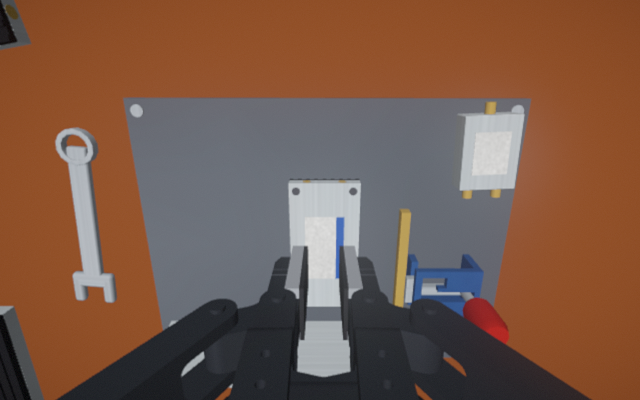

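Lid is up, with its near edge at row ~183 and columns 289–360. The brass stop's face edge is at about (398,211). Views are used up, so it's numbers from here.

```bash
cat >> h.py <<'E'
def hedge(im,v,a,b,th=25):
    g=cv2.GaussianBlur(im,(3,3),0)[v].astype(int); d=np.abs(np.diff(g,axis=0)).sum(1); return [i for i in range(a,b) if d[i]>th and d[i]>=d[i-1] and d[i]>d[i+1]]
def vedge(im,u,a,b,th=25):
    return hedge(im.transpose(1,0,2),u,a,b,th)
E
python3 - <<'E'
from h import *
im=cv2.imread('pics/raw_w18.png');IE=ext('wrist')
P=lambda u,v,z:w2j(ray('wrist',u,v,z,IE))
print('cols',[(v,hedge(im,v,270,420)) for v in (195,205,220,235)])
print('rows',[(u,vedge(im,u,160,200)) for u in (300,312,330,350)])
print('stop near',[(u,vedge(im,u,195,225)) for u in (402,405)])
for u,v,z in ((290,205,22),(360,205,22),(324,183,22),(398,215,18),(396,300,18),(404,210,18)): print((u,v,z),P(u,v,z))
E
```

```text
cols [(195, [288, 293, 298, 350, 354, 359]), (205, [288, 359]), (220, [289, 335, 343, 359, 400, 410]), (235, [289, 335, 343, 358, 399, 408])]
rows [(300, [177, 179, 182]), (312, [180, 182]), (330, [179, 182]), (350, [177, 179, 182, 188, 193])]
stop near [(402, [208]), (405, [208, 212])]
(290, 205, 22) [-126.53   -62.662]
(360, 205, 22) [-126.55   -3.69]
(324, 183, 22) [-145.809  -34.047]
(398, 215, 18) [-115.971   29.875]
(396, 300, 18) [-30.345  33.799]
(404, 210, 18) [-120.576   34.718]
```

Call:
{"api": "move_arm", "payload": {"moves": [[[0,-0.024,-0.02,0.01,0],[0,-0.024,-0.02,0.03,0],[0,-0.023,-0.021,0.04,0],[0,0,0,0.04,0],[0,0,0,0.02,0],[0,0,0,0.005,0],[0,0,0.006,0.001,0],[0,0,0.006,0,0],[0,0,0.004,0,0],[0,0,0,0,0]]]}}

```text
time: 32.17
tool_pos: [516.7, -86.6, 22.1]
orientation: [0.001, 0.082, 0.997, -0.0]
contact_force: [0.7, -0.6, 1.8]
width: -0.3
grasp_force: 1.1
```

```bash
python3 - <<'E'
from h import *
plan(-75,-44,25,0)
E
```

```text
t 32.17 jig [-73.05 -80.79] 22.09156448461973 yaw 0.0005 shift mm [ 1.928 36.791 -2.912] turn deg 0.03 F [ 0.719 -0.559  1.827] T [-0.224 -0.225 -0.034] w -0.2905220067489754 g 1.0882213387594675
```

Call:
{"api": "move_arm", "payload": {"moves": [[[0,0,0.002,-0.002,0],[0,0,0.004,0,0],[0,0,0.004,0,0],[0,0,0.004,0,0],[0,0,0.004,0,0],[0,0,0.004,0,0],[0,0,0.004,0,0],[0,0,0.003,0,0],[0,0,0.002,0,0],[0,0,0.001,0,0],[0,0,0,0,0]]]}}

```text
time: 33.55
tool_pos: [520.7, -55.0, 24.1]
orientation: [0.0, 0.083, 0.997, 0.0]
contact_force: [0.6, -0.2, -0.5]
width: 0.2
grasp_force: 0.2
```

```bash
python3 - <<'E'
from h import *
plan(-75,-44,25,0)
im=eyes.read_camera('wrist');cv2.imwrite('pics/w19.png',cv2.cvtColor(im,cv2.COLOR_RGB2BGR))
for v in range(60,260,25): print(v,hedge(im,v,300,600,40))
E
```

```text
t 33.55 jig [-74.321 -48.864] 24.118680690343254 yaw 0.0001 shift mm [ 0.679  4.865 -0.881] turn deg 0.0 F [ 0.643 -0.169 -0.505] T [-0.047  0.014 -0.011] w 0.15647170664858298 g 0.19263038177086855
60 []
85 []
110 [343, 482, 500, 507]
135 [344, 506]
160 [346, 504]
185 [348, 451, 469, 502, 522, 542]
210 [350, 451, 468, 501, 518, 537]
235 [352, 450, 467, 499, 513, 532]
```

Call:
{"api": "move_arm", "payload": {"moves": [[[0,0,0.002,0,0],[0,0,0.002,0,0],[0,0,0.001,0,0],[0,0,0.001,0,0],[0,0,0.001,0,0],[0,0,0.001,0,0],[0,0,0,0,0]]]}}

```text
time: 34.48
tool_pos: [518.7, -49.1, 23.9]
orientation: [-0.003, 0.081, 0.997, -0.002]
contact_force: [-6.4, -11.1, 4.6]
width: -0.0
grasp_force: 6.1
```

```bash
python3 - <<'E'
from h import *
plan(-75,-44,25,0)
im=eyes.read_camera('wrist');IE=ext('wrist')
for v in (135,185,210,235): print(v,hedge(im,v,300,600,40))
E
```

```text
t 34.48 jig [-77.318 -43.42 ] 23.937251125835072 yaw 0.0025 shift mm [-2.311 -0.59  -1.073] turn deg 0.14 F [ -6.428 -11.1     4.577] T [-1.789  1.113  0.119] w -0.010085964073262054 g 6.119373408146203
135 [349, 511]
185 [351, 454, 472, 505, 509, 529]
210 [351, 452, 470, 502, 505, 525]
235 [352, 450, 467, 499, 501, 520]
```

Call:
{"api": "move_arm", "payload": {"moves": [[[0,0,-0.006,0,0],[0,0,-0.006,-0.01,0],[0,0.01,0,-0.02,0],[0,0.03,0.02,0,0],[0,0.035,0.025,0,0],[0,0.02,0.014,0,0],[0,0,0,0,0]]]}}

```text
time: 35.4
tool_pos: [435.0, 15.8, 54.5]
orientation: [-0.0, 0.081, 0.997, 0.0]
contact_force: [0.3, -0.2, 0.8]
width: 0.2
grasp_force: 0.0
```

```bash
python3 - <<'E'
from h import *
plan(-172,3,24.5,0)
im=eyes.read_camera('wrist');IE=ext('wrist');P=lambda u,v,z:w2j(ray('wrist',u,v,z,IE))
e=vedge(im,300,100,330);print(e,[P(300,v,22) for v in e]);e=vedge(im,270,100,330);print(e,[P(270,v,22) for v in e])
for v in (290,): 
    e=hedge(im,v,150,560,40);print(e,[P(u,v,22) for u in e])
E
```

```text
t 35.4 jig [-170.582    6.819] 54.46477128972058 yaw 0.0023 shift mm [ 1.416 -3.818 29.965] turn deg 0.13 F [ 0.318 -0.236  0.772] T [ 0.001 -0.01   0.025] w 0.18891353433557295 g 0.0
[154, 157, 256, 273, 275] [array([-216.457,   -3.351]), array([-215.034,   -3.377]), array([-163.289,   -4.334]), array([-153.361,   -4.518]), array([-152.17,   -4.54])]
[154, 157, 269, 272, 275, 281, 306] [array([-216.428,  -17.38 ]), array([-215.004,  -17.444]), array([-155.7  ,  -20.128]), array([-153.927,  -20.208]), array([-152.143,  -20.289]), array([-148.542,  -20.452]), array([-133.053,  -21.153])]
[247, 254, 263, 286, 308, 311, 318, 327, 334, 337, 360, 455, 541] [array([-143.037,  -32.959]), array([-143.044,  -29.228]), array([-143.052,  -24.431]), array([-143.072,  -12.171]), array([-143.092,   -0.442]), array([-143.094,    1.157]), array([-143.101,    4.889]), array([-143.109,    9.688]), array([-143.115,   13.421]), array([-143.118,   15.02 ]), array([-143.138,   27.286]), array([-143.223,   77.966]), array([-143.3 ,  123.87])]
```

Call:
{"api": "move_arm", "payload": {"moves": [[[0,0.003,-0.004,0.012,0],[0,0,0,0.012,0],[0,0,0,0.004,0],[0,-0.006,0,0,0],[0,-0.006,0,0,0],[0,-0.005,0,0,0],[0,-0.005,0,0,0],[0,-0.005,0,0,0],[0,-0.004,0,0,0],[0,-0.003,0,0,0],[0,-0.002,0,0,0],[0,0,0,0,0]]]}}

```text
time: 36.95
tool_pos: [468.4, 5.4, 26.1]
orientation: [0.0, 0.083, 0.997, -0.0]
contact_force: [-1.8, -0.5, 0.0]
width: 0.2
grasp_force: 0.7
```

```bash
python3 - <<'E'
from h import *
plan(-132,3,24.5,0)
im=eyes.read_camera('wrist');cv2.imwrite('pics/w20.png',im)
e=[(u,vedge(im,u,180,399,30)) for u in (250,270,380)];print(e)
E
```

```text
t 36.95 jig [-135.923    2.053] 26.110965371359715 yaw 0.0001 shift mm [-3.922  0.947  1.614] turn deg 0.01 F [-1.808 -0.465  0.02 ] T [ 0.089  0.189 -0.014] w 0.19274259167228788 g 0.6537772295996547
[(250, [280, 285, 296, 299]), (270, [280, 285, 296, 306]), (380, [307])]
```

Pushing on gently until the fence is felt.

Call:
{"api": "move_arm", "payload": {"moves": [[[0,-0.001,0,0,0],[0,-0.001,0,0,0],[0,-0.001,0,0,0],[0,-0.001,0,0,0],[0,-0.001,0,0,0],[0,0,0,0,0]]]}}

```text
time: 37.75
tool_pos: [473.5, 4.6, 26.1]
orientation: [0.0, 0.083, 0.997, -0.0]
contact_force: [0.0, 0.5, 0.5]
width: 0.0
grasp_force: 0.3
```

```bash
python3 - <<'E'
from h import *
plan(-132,3,24.5,0)
E
```

```text
t 37.75 jig [-130.719    2.05 ] 26.141714114531965 yaw 0.0001 shift mm [1.283 0.95  1.641] turn deg 0.0 F [0.022 0.549 0.48 ] T [-0.012  0.087  0.033] w 0.023120643239649435 g 0.3300065780058503
```

Call:
{"api": "move_arm", "payload": {"moves": [[[0,-0.001,0,0,0],[0,-0.001,0,0,0],[0,-0.001,0,0,0],[0,-0.001,0,0,0],[0,-0.001,0,0,0],[0,0,0,0,0]]]}}

```text
time: 38.5
tool_pos: [475.0, 4.2, 25.8]
orientation: [-0.003, 0.083, 0.997, 0.0]
contact_force: [-7.0, 2.1, 6.7]
width: -0.1
grasp_force: 3.6
```

```bash
python3 - <<'E'
from h import *
plan(-132,3,24.5,0)
E
```

```text
t 38.5 jig [-129.216    1.961] 25.846186181436757 yaw 0.0001 shift mm [2.777 1.039 1.36 ] turn deg 0.01 F [-7.046  2.1    6.712] T [ 0.294  1.07  -0.043] w -0.12186703014221056 g 3.637025568705212
```

Call:
{"api": "move_arm", "payload": {"moves": [[[0,0.008,0,0,0],[0,0.006,0,-0.02,0],[0,0.004,0,-0.04,0],[0,0,-0.01,-0.04,0],[0,0,-0.02,-0.02,0],[0,0,0,0,0]]]}}

```text
time: 39.25
tool_pos: [457.7, -23.9, 148.0]
orientation: [0.004, 0.083, 0.997, -0.0]
contact_force: [-1.0, 0.0, -0.5]
width: 0.1
grasp_force: 0.0
```

```bash
python3 - <<'E'
from h import *
plan(-60,-60,25,0)
im=eyes.read_camera('wrist');IE=ext('wrist');P=lambda u,v,z:w2j(ray('wrist',u,v,z,IE))
for v in (220,240,255,270): 
    e=hedge(im,v,250,480,40);print(v,[(u,round(P(u,v,22)[1],1),round(P(u,v,18)[1],1)) for u in e])
for u in (330,345,360,375,390):
    e=vedge(im,u,150,300,30);print(u,[(v,round(P(u,v,22)[0],1)) for v in e])
print('stop ends',[P(*p) for p in ((395,200,18),)])
E
```

```text
t 39.25 jig [-141.643  -28.638] 148.02987174674143 yaw -0.0015 shift mm [-80.791 -31.229 123.625] turn deg -0.09 F [-0.979  0.032 -0.488] T [ 0.029 -0.004 -0.009] w 0.05363616048569859 g 0.0
220 [(316, np.float64(-32.6), np.float64(-32.7)), (392, np.float64(27.0), np.float64(27.8)), (398, np.float64(31.7), np.float64(32.6)), (408, np.float64(39.5), np.float64(40.6))]
240 [(316, np.float64(-32.7), np.float64(-32.8)), (391, np.float64(27.2), np.float64(28.1)), (397, np.float64(32.0), np.float64(33.0)), (407, np.float64(40.0), np.float64(41.1))]
255 [(307, np.float64(-40.1), np.float64(-40.3)), (319, np.float64(-30.4), np.float64(-30.4)), (326, np.float64(-24.7), np.float64(-24.7)), (339, np.float64(-14.2), np.float64(-14.0)), (366, np.float64(7.7), np.float64(8.3)), (374, np.float64(14.2), np.float64(14.9)), (390, np.float64(27.2), np.float64(28.1)), (396, np.float64(32.1), np.float64(33.0)), (405, np.float64(39.4), np.float64(40.4))]
270 [(289, np.float64(-55.1), np.float64(-55.6)), (305, np.float64(-42.0), np.float64(-42.2)), (319, np.float64(-30.4), np.float64(-30.5)), (327, np.floa
[... 272 characters left out ...]
float64(32.2)), (404, np.float64(39.6), np.float64(40.6)), (463, np.float64(88.2), np.float64(90.0))]
330 [(211, np.float64(-127.6)), (214, np.float64(-125.1)), (218, np.float64(-121.8)), (245, np.float64(-98.5)), (288, np.float64(-58.7)), (295, np.float64(-51.9))]
345 [(211, np.float64(-127.6)), (214, np.float64(-125.1)), (218, np.float64(-121.8)), (257, np.float64(-87.7))]
360 [(211, np.float64(-127.6)), (214, np.float64(-125.1)), (218, np.float64(-121.7)), (285, np.float64(-61.5)), (291, np.float64(-55.7))]
375 [(212, np.float64(-126.7)), (214, np.float64(-125.1)), (218, np.float64(-121.7))]
390 [(214, np.float64(-125.1)), (218, np.float64(-121.7))]
stop ends [array([-135.222,   29.147])]
```

Call:
{"api": "move_arm", "payload": {"moves": [[[0,-0.02,-0.015,0.01,0],[0,-0.03,-0.016,0.03,0],[0,-0.029,0,0.04,0],[0,0,0,0.03,0],[0,0,0,0.012,0],[0,0,0.006,0,0],[0,0,0.004,0,0],[0,0,0.002,0,0],[0,0,0.002,0,0],[0,0,0.001,0,0],[0,0,0.001,0,0],[0,0,0.001,0,0],[0,0,0,0,0]]]}}

```text
time: 40.92
tool_pos: [530.8, -49.7, 24.1]
orientation: [0.0, 0.083, 0.997, -0.0]
contact_force: [-1.3, -1.5, -1.1]
width: 0.2
grasp_force: 0.8
```

```bash
python3 - <<'E'
from h import *
plan(-60,-43,25,0)
E
```

```text
t 40.92 jig [-65.288 -42.031] 24.14210542756755 yaw 0.0002 shift mm [-5.288 -0.97  -0.857] turn deg 0.01 F [-1.308 -1.482 -1.118] T [-0.22   0.095  0.024] w 0.23976396140349832 g 0.823470395989716
```

Call:
{"api": "move_arm", "payload": {"moves": [[[0,0,0.001,0,0],[0,0,0.001,0,0],[0,0,0.001,0,0],[0,0,0,0,0]]]}}

```text
time: 41.42
tool_pos: [531.2, -49.0, 24.3]
orientation: [0.0, 0.082, 0.997, -0.002]
contact_force: [-2.2, -11.0, -0.6]
width: 0.4
grasp_force: 5.8
```

```bash
python3 - <<'E'
from h import *
plan(-60,-43,25,0)
im=eyes.read_camera('wrist');IE=ext('wrist');P=lambda u,v,z:w2j(ray('wrist',u,v,z,IE))
for v in (100,130,185,235): 
    e=hedge(im,v,300,600,30);print(v,[(u,round(P(u,v,22)[1],1),round(P(u,v,18)[1],1)) for u in e])
for u in (360,400,430):
    e=vedge(im,u,30,200,30);print(u,[(v,round(P(u,v,22)[0],1)) for v in e])
E
```

```text
t 41.42 jig [-64.972 -41.239] 24.30231101029849 yaw 0.0018 shift mm [-4.97  -1.772 -0.689] turn deg 0.1 F [ -2.238 -11.017  -0.612] T [-1.88   0.387  0.003] w 0.4091509411670661 g 5.7891332160215825
100 []
130 []
185 [(356, np.float64(-27.4), np.float64(-27.1)), (510, np.float64(32.6), np.float64(34.8)), (524, np.float64(38.0), np.float64(40.4))]
235 [(351, np.float64(-28.8), np.float64(-28.5)), (354, np.float64(-27.6), np.float64(-27.2)), (453, np.float64(12.9), np.float64(14.5)), (469, np.float64(19.4), np.float64(21.2)), (501, np.float64(32.5), np.float64(34.7)), (514, np.float64(37.8), np.float64(40.2))]
360 [(147, np.float64(-121.6)), (149, np.float64(-120.8)), (154, np.float64(-118.9))]
400 [(147, np.float64(-121.6)), (150, np.float64(-120.5)), (153, np.float64(-119.3))]
430 [(147, np.float64(-121.7)), (150, np.float64(-120.5)), (154, np.float64(-119.0))]
```

The long side now sits on the stop (11 N) and the near end is at about −120, so it's home. Next I'll retract and go to the knob.

Call:
{"api": "move_arm", "payload": {"moves": [[[0,0,-0.006,0,0],[0,0,-0.006,-0.01,0],[0.02,0,0,-0.04,0],[0.04,0,0,-0.05,0],[0.06,-0.004,0.03,-0.01,0],[0.06,-0.005,0.04,0,0],[0.06,-0.005,0.04,0,0],[0.06,0,0.033,0,0],[0.06,0,0,0,0]]]}}

```text
time: 42.6
tool_pos: [567.1, 82.6, 134.9]
orientation: [0.001, 0.081, 0.997, 0.001]
contact_force: [-0.6, -0.7, -0.0]
width: 59.8
grasp_force: 0.0
```

```bash
python3 - <<'E'
from h import *
plan(-51,89.5,70,0)
im=eyes.read_camera('wrist');IE=ext('wrist');P=lambda u,v,z:w2j(ray('wrist',u,v,z,IE))
h=cv2.cvtColor(im,cv2.COLOR_RGB2HSV);m=((h[...,0]<5)|(h[...,0]>175))&(h[...,1]>200)&(h[...,2]>90)
m=m.astype(np.uint8);n,l,s,c=cv2.connectedComponentsWithStats(m)
for i in range(1,n):
    if s[i][4]>200:
        print(s[i],c[i]); x,y,w,hh,_=s[i]; print('L',P(x,y+hh-w/2,90),'R',P(x+w,y+hh-w/2,90),'bot',P(x+w/2,y+hh,90.5))
for v in (60,110,150):
    e=hedge(im,v,20,300,40);print(v,[(u,round(P(u,v,22)[1],1),round(P(u,v,18)[1],1)) for u in e])
E
```

```text
t 42.6 jig [-51.203  94.467] 134.87296421521594 yaw 0.0033 shift mm [-0.105 -5.054 64.866] turn deg 0.19 F [-0.565 -0.657 -0.022] T [-0.038  0.008 -0.003] w 59.82099753596276 g 0.0
60 [(293, np.float64(74.5), np.float64(74.2))]
110 [(141, np.float64(-28.8), np.float64(-30.8)), (146, np.float64(-25.4), np.float64(-27.4)), (155, np.float64(-19.3), np.float64(-21.2)), (217, np.float64(22.5), np.float64(21.3)), (226, np.float64(28.5), np.float64(27.4)), (230, np.float64(31.2), np.float64(30.2)), (232, np.float64(32.6), np.float64(31.6)), (243, np.float64(40.0), np.float64(39.1))]
150 [(147, np.float64(-28.9), np.float64(-30.9)), (205, np.float64(11.6), np.float64(10.2)), (215, np.float64(18.6), np.float64(17.3)), (233, np.float64(31.2), np.float64(30.1)), (235, np.float64(32.6), np.float64(31.5)), (246, np.float64(40.2), np.float64(39.3)), (249, np.float64(42.3), np.float64(41.5))]
```

```bash
python3 - <<'E'
from h import *
im=eyes.read_camera('wrist').astype(int);IE=ext('wrist');P=lambda u,v,z:w2j(ray('wrist',u,v,z,IE))
m=((im[...,0]>100)&(im[...,1]<50)&(im[...,2]<50)).astype(np.uint8)
n,l,s,c=cv2.connectedComponentsWithStats(m)
for i in range(1,n):
    if s[i][4]>200: print(s[i],c[i],P(*c[i],88))
plan(-51,89.5,70,0)
i,E=IE;print(proj('wrist',np.r_[j2w(-51,89.5),90.5],IE),proj('wrist',np.r_[j2w(-51,89.5),54.5],IE))
E
```

```text
[298 204  39  53 995] [321.11  229.181] [-55.357  92.138]
t 42.7 jig [-51.567  92.151] 134.50341653221497 yaw 0.0014 shift mm [-0.552 -2.642 64.504] turn deg 0.08 F [-0.424 -0.77  -0.249] T [-0.023 -0.013 -0.05 ] w 60.14592407111613 g 0.0
[316.221 238.419] [317.265 214.588]
```

Call:
{"api": "move_arm", "payload": {"moves": [[[0.06,0,-0.0022,0.02,0],[0.06,0,0,0.03,0],[0.06,0,0,0.014,0],[0.045,0,0,0,0],[0.032,0,0,0,0],[0.024,0,0,0,0],[0.0225,0,0,0,0],[0.0225,0,0,0,0],[0.0225,0,0,0,0]]]}}

```text
time: 43.82
tool_pos: [567.1, 77.9, 71.2]
orientation: [0.001, 0.082, 0.997, -0.0]
contact_force: [-0.1, -2.3, 6.8]
width: 22.8
grasp_force: 27.5
```

```bash
python3 - <<'E'
from h import *
plan(-51,56,70,0)
E
```

```text
t 43.83 jig [-50.491  89.778] 71.16593901662507 yaw 0.0004 shift mm [  0.526 -33.777   1.167] turn deg 0.02 F [-0.109 -2.312  6.758] T [-0.339  0.057  0.003] w 22.809844498879738 g 27.455871094716713
```

Call:
{"api": "move_arm", "payload": {"moves": [[[0.022,0,-0.004,0,0],[0.022,0,-0.006,0,0],[0.022,0,-0.007,0,0],[0.022,0,-0.007,0,0],[0.022,0,-0.006,0,0],[0.022,0,-0.004,0,0],[0.022,0,0,0,0]]]}}

```text
time: 44.7
tool_pos: [562.0, 47.1, 71.2]
orientation: [0.001, 0.083, 0.997, 0.002]
contact_force: [0.2, 9.7, 5.2]
width: 22.4
grasp_force: 37.6
```

```bash
python3 - <<'E'
from h import *
plan(-51,56,70,0)
E
```

```text
t 44.7 jig [-50.461  58.598] 71.23617783958659 yaw -0.0013 shift mm [ 0.539 -2.604  1.222] turn deg -0.08 F [0.15  9.73  5.227] T [ 1.374 -0.11   0.075] w 22.393061038208764 g 37.55664949771017
```

Call:
{"api": "move_arm", "payload": {"moves": [[[0.022,0,-0.002,0,0],[0.022,0,-0.001,0,0],[0.022,0,0,0,0],[0.022,0.003,0,0,0],[0.022,0.004,0,0,0],[0.022,0.004,0,0,0],[0.022,0.003,0,0,0],[0.022,0.001,0,0,0],[0.022,0,0,0,0]]]}}

```text
time: 45.82
tool_pos: [547.6, 46.9, 71.2]
orientation: [0.002, 0.083, 0.997, 0.002]
contact_force: [2.2, 8.8, 3.8]
width: 22.9
grasp_force: 37.5
```

```bash
python3 - <<'E'
from h import *
plan(-65,56,70,0)
E
```

```text
t 45.83 jig [-64.564  56.045] 71.227070694383 yaw -0.0009 shift mm [ 0.441 -0.052  1.225] turn deg -0.05 F [2.23  8.787 3.844] T [ 1.441 -0.31   0.021] w 22.936230717068973 g 37.46510231634602
```

Call:
{"api": "move_arm", "payload": {"moves": [[[0.022,0,0.004,0,0],[0.022,0,0.004,0,0],[0.022,0,0.002,0,0],[0.022,0,0,0,0]]]}}

```text
time: 46.32
tool_pos: [549.2, 56.3, 71.2]
orientation: [0.002, 0.083, 0.997, 0.002]
contact_force: [1.5, 6.0, 4.5]
width: 22.7
grasp_force: 37.6
```

```bash
python3 - <<'E'
from h import *
plan(-65,66,70,0)
E
```

```text
t 46.33 jig [-64.55   65.561] 71.23057196329103 yaw -0.0003 shift mm [0.455 0.434 1.231] turn deg -0.02 F [1.465 6.028 4.461] T [ 1.081 -0.208  0.05 ] w 22.705856074126896 g 37.55367887439206
```

Call:
{"api": "move_arm", "payload": {"moves": [[[0.022,0,0.001,0,0],[0.022,0,0.001,0,0],[0.022,0,0,0,0],[0.024,0,0,0,0],[0.028,0,0,0,0],[0.035,0,0,0,0],[0.045,0,0,0,0],[0.055,0,0,0,0],[0.06,0,0,0,0]]]}}

```text
time: 47.45
tool_pos: [547.2, 55.8, 70.0]
orientation: [-0.0, 0.083, 0.997, -0.0]
contact_force: [-0.4, -0.8, -0.7]
width: 59.3
grasp_force: 0.0
```

```bash
python3 - <<'E'
from h import *
plan(-65,66,135,0)
im=eyes.read_camera('wrist').astype(int);cv2.imwrite('pics/w21.png',im)
m=((im[...,0]>100)&(im[...,1]<50)&(im[...,2]<50)).astype(np.uint8)
n,l,s,c=cv2.connectedComponentsWithStats(m)
for i in range(1,n):
    if s[i][4]>200: print(s[i],c[i])
IE=ext('wrist')
for p in ((-64.5,65.5),(-64.5,88),(-50.5,88)): print(proj('wrist',np.r_[j2w(*p),90.5],IE),proj('wrist',np.r_[j2w(*p),72.5],IE))
E
```

```text
t 47.45 jig [-66.467  64.744] 69.98793552298594 yaw 0.0001 shift mm [ -1.444   1.246 -65.013] turn deg 0.01 F [-0.441 -0.804 -0.727] T [0.052 0.047 0.008] w 59.33658284740941 g 0.0
[ 297  252   59   89 4211] [326.454 296.914]
[322.18  316.285] [322.274 288.701]
[383.522 316.286] [376.339 288.706]
[381.527 347.477] [374.782 317.103][ WARN:0@0.236] global loadsave.cpp:1063 imwrite_ Unsupported depth image for selected encoder is fallbacked to CV_8U.
```

The knob stays in the notch: blob centre is column 326, against 322 predicted for the notch and 383 for sprung back. I'll rise clear and verify.

Call:
{"api": "move_arm", "payload": {"moves": [[[0.06,0,0,-0.03,0],[0.06,0,0,-0.04,0],[0.06,0.02,-0.01,-0.04,0],[0.06,0.03,-0.02,-0.03,0],[0.06,0.03,-0.03,-0.01,0],[0.06,0,0,0,0],[0.06,0,0,0,0]]]}}

```text
time: 48.38
tool_pos: [459.1, 9.9, 220.3]
orientation: [0.001, 0.083, 0.997, 0.0]
contact_force: [-0.6, -1.2, 0.8]
width: 60.3
grasp_force: 0.0
```

```bash
python3 - <<'E'
from h import *
plan(-65,66,135,0)
im=eyes.read_camera('wrist').astype(np.uint8);IE=ext('wrist');P=lambda u,v,z:w2j(ray('wrist',u,v,z,IE))
I=im.astype(int);m=((I[...,0]>100)&(I[...,1]<50)&(I[...,2]<50)).astype(np.uint8)
n,l,s,c=cv2.connectedComponentsWithStats(m)
for i in range(1,n):
    if s[i][4]>200: print(s[i],c[i])
for p in ((-64.5,66),(-50.5,90)): print('pred knob',proj('wrist',np.r_[j2w(*p),90.5],IE),proj('wrist',np.r_[j2w(*p),54.5],IE))
for v in (195,205,215): 
    e=hedge(im,v,220,420,30);print(v,[(u,round(P(u,v,22)[1],1)) for u in e])
for u in (290,310,330):
    e=vedge(im,u,150,300,30);print(u,[(v,round(P(u,v,22)[0],1)) for v in e])
E
```

```text
t 48.38 jig [-145.842    4.962] 220.34654106012434 yaw -0.0004 shift mm [-80.699  61.035  85.484] turn deg -0.03 F [-0.643 -1.245  0.761] T [ 0.011  0.005 -0.025] w 60.31204152193477 g 0.0
pred knob [393.331 282.257] [385.983 261.545]
pred knob [420.164 296.466] [410.153 274.564]
195 [(290, np.float64(-26.2)), (350, np.float64(33.0)), (358, np.float64(40.9))]
205 [(289, np.float64(-27.5)), (293, np.float64(-23.6)), (298, np.float64(-18.6)), (341, np.float64(24.3)), (346, np.float64(29.2)), (350, np.float64(33.2)), (357, np.float64(40.2))]
215 [(290, np.float64(-26.9)), (349, np.float64(32.5)), (357, np.float64(40.5))]
290 [(195, np.float64(-120.3)), (292, np.float64(-9.7))]
310 [(193, np.float64(-122.3))]
330 [(193, np.float64(-122.3)), (224, np.float64(-89.4)), (276, np.float64(-29.4))]
```

```bash
python3 - <<'E'
from h import *
im=eyes.read_camera('wrist');IE=ext('wrist');P=lambda u,v,z:w2j(ray('wrist',u,v,z,IE))
I=im.astype(int);m=((I[...,0]>2*I[...,1]+20)&(I[...,1]<60)&(abs(I[...,1]-I[...,2])<25)).astype(np.uint8)
n,l,s,c=cv2.connectedComponentsWithStats(m)
print([ (list(s[i]),c[i]) for i in range(1,n) if s[i][4]>25])
print([(u,[(v,P(u,v,18)[0].round(1)) for v in vedge(im,u,170,220,30)]) for u in (352,354,356)])
im=eyes.read_camera('side').astype(int);m=((im[...,0]>120)&(im[...,1]<50)&(im[...,2]<50)).astype(np.uint8)
n,l,s,c=cv2.connectedComponentsWithStats(m);print([(s[i],c[i]) for i in range(1,n) if s[i][4]>6])
for p in ((-64.5,66),(-50.5,90)): print('side pred',proj('side',np.r_[j2w(*p),72.5]))
E
```

```text
[([np.int32(379), np.int32(255), np.int32(13), np.int32(37), np.int32(330)], array([385.403, 271.03 ]))]
[(352, [(191, np.float64(-123.4))]), (354, [(191, np.float64(-123.4))]), (356, [(192, np.float64(-122.3))])]
[(array([357, 135,   8,  14,  60], dtype=int32), array([360.367, 141.667])), (array([352, 183,   4,   8,  28], dtype=int32), array([353.429, 186.75 ]))]
side pred [352.6   187.525]
side pred [356.848 183.425]
```

The side view puts the knob at (353,187), matching the notch prediction (352.6,187.5). The module's near end is level with the stop's near end, with its side against the stop. Handing in.

```bash
python3 -c "
from workcell import bot
print(bot.finish_job())"
```

```text
the job is handed in; nothing more can be done
None
```

I handed the job in at about 48.5 s; the judge's result was not shown. By my last camera readings the module lies lid-up in the corner of fence and stop, and the bolt is held in its notch. On the first try at standing it up, the module slipped out of the grip back onto the plate, and I could not measure how fast it moved.

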